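# Load the pattern plate in its sprung clip and set the bobbin dial to green

## Robot

A 6-joint arm with a two-finger parallel gripper is mounted at the origin on the work surface. World frame = base frame: x ahead of the robot, y to its left, z up, the work surface at z = 0. Lengths are in m, angles in rad, forces in N, time in s.
With the tool pointing down it reaches from about 0.3 to 0.775 m from the base axis. Payload 14.6 kg.
Tool frame: the origin (TCP) lies at the very end of the fingers, on their centre line; the grasp point (between the pads) lies 19 mm behind it (r.hold_point_z is the distance from the TCP to the grasp point, in m); z points along the fingers, y is the direction in which the jaws open and shut (so a half turn about z gives the same grasp; the last joint's range is limited). The gripper opens to 94 mm and grips with 3 to 60 N. Pads are 16 mm wide; open, the fingers measure 119 mm over their backs; the gripper's body (75 mm by 177 mm) begins 78 mm behind the grasp point.
Start: joints at [-1.216, 0.3, 1.521, -0, 1.321, -0.067], TCP at [0.225, -0.502, 0.205] pointing down, gripper open.
Joint ranges: [-3.03, 3.03], [-0.79, 2.21], [0.23, 2.52], [-1.04, 4.18], [0, 3.07], [-2.55, 2.55]. Speed limits (rad/s): [2.22, 2.22, 2.57, 3.14, 3.14, 3.14].

## Interface

Orientations are given as a rotation vector (axis times angle).
In Python, from cell import status, vision, order, r gives the robot as it stands.
- The arm moves only by the shell command python3 -m creep 'ROWS' [FORCE]. ROWS is JSON, a list that holds one entry, the list of rows, each a list of 5 numbers: the finger opening in cm, from 0 to 9.4, then the shift along the world's x, y, z in cm, then the turn about the world's z in degrees. A call has 1 to 12 rows; each row shifts and turns the commanded pose from where the row before left it; what a row does not reach is not made up. A row lasts 1/8 s, in which the tool goes at most 62.5 mm and 10.7 degrees, less where a joint would pass 70% of its speed; a pose out of reach is approached as far as the arm can. A call with a gripper value outside its range is refused whole. The fingers move at their own pace and stop on an object; FORCE is the grip in N (left out, the last holds). Time passes only in rows, so rows that do not move let the fingers close. It gives the time, the measured TCP pose, the force and the opening at its end, in the units of the state.
- status.state(): the state, without advancing time (a new reading comes with each control period).
- vision.capture(name): name is "scene" or "side" or "wrist"; returns a dict with "pixels" (420x560x3 uint8, red, green, blue), "camera_matrix" (3x3 intrinsics, pixels), "dist_coeffs" ([k1, k2, p1, p2, k3] as OpenCV has them; the pictures are not rectified), "R" (3x3) and "t" (3): a world point X has camera coordinates R X + t. Camera axes: x right, y down, z forward; pixel columns grow to the right and rows downward; lengths in m; the calibration is good to about 2 mm. A picture is of the moment at which its call begins. There is no depth.
- order.job_done(): hands the job in, once; it reports no verdict.
The state is a dict: "t": time; "qpos": joint angles; "qd": joint speeds; "effort": joint torques, N m; "eef_pos": TCP position; "tcp_rot": TCP orientation; "force": force on the tool from outside, world axes, zero at the start; "wrist_torque": the same for the moment, N m; "grip_width": finger opening in m.
Only numpy, scipy, OpenCV 4.12 (cv2) and the standard library are available. Lean on these libraries where they do the work, as an engineer would, in place of code of your own. Each camera call takes 0.05 s, during which the arm holds its last target.

## Task

Get this embroidery station ready for the green part of the pattern. Slide the white pattern plate along its wooden bed, without lifting it off, up against the fence on the right and under the sprung clip until it is fully home, square against the fence and the end stop; and turn the cover of the round bobbin dial so that its opening is centred over the green bobbin. Let go of everything and leave the other things on the bench where they are.

Things in the scene. Friction and masses are not known exactly. Their poses are not given: they have to be found in the camera images.
- station: Fixed wooden bed, 250 x 135 mm, top face 20 mm above the table, turned by up to 0.25 rad. Origin on the table under the bed; +x along the bed to the clip (away from the robot), +y left, z up. In mm in this frame: bed x -135 to 115, y -75 to 60; its left side is open. Aluminium fence along the right, inner face y = -60, 14 above the bed. End stop face x = 100, 16 above the bed.
- clip_mouth (a point): Middle of the front rim of the orange clip jaw's flared lip: station frame x 50, y -5, z 33 mm. The lip slopes down to its lowest edge at x 80; behind it a pad reaches x 97; the jaw is 110 mm wide (y -60 to 50). The clip's posts stand up to 60 mm above the bed.
- plate_home (a point): Point on the bed's top face where the plate's origin lies when the plate is fully home (touching fence and end stop): station frame x 25, y 10, z 20 mm. Axes as the station's.
- plate: Loose white plate with a pink flower chart, 150 mm (x) by 140 mm (y), 5 mm thick, 0.3 kg +-30 percent, flat on the bed, 60 to 80 mm short of the end stop, 18 to 32 mm left of the fence, up to 0.15 rad askew. Origin: centre of its underside; +x to the thin rounded front edge that enters the clip; z up.
- plate_ledge (a point): Middle of the near face of the dark wooden ledge on the plate's near edge: plate frame x -75, y 0, z 12 mm. Ledge 12 mm thick, 140 mm long, from the plate's underside up to 21 mm above it. Push here towards the clip.
- plate_left (a point): Middle of the plate's left edge: plate frame x 0, y 70, z 2.5 mm. The plate overhangs the bed on the left (20 mm when home, more before), so this edge can be pushed to the right by fingertips that reach below it beside the bed.
- clip_jaw (a joint): Height in m by which the sprung clip jaw is lifted: 0 at rest, when its lowest edge is 2 mm above the bed; about 0.003 with the plate under it. The plate's edge wedges it up; the spring presses down with about 3 N at rest plus 0.3 N per mm. The jaw is polished and the bed waxed: pushing the plate in takes about 4 to 12 N, most where its edge starts to lift the jaw, and it does not spring back out.
- dial_base: Fixed round grey bobbin dial, 156 mm across, its rim 12 mm high; origin on the table at its centre, z up. Six bobbins stand in pockets 60 degrees apart, 40 mm from the centre, with colour patches on the rim outside the cover: green at the base's +x, then counter-clockwise yellow, pink, blue, orange, red. Any yaw.
- green_pocket (a point): Centre of the green bobbin's pocket, 40 mm from the dial's axis, 30 mm above the table. Fixed.
- dial_cover (a joint): Angle of the dial's cover in rad, counter-clockwise from above positive; 0 when the opening is centred over the green bobbin. It starts at 0.6 to 2.0, turns between -2.8 and 2.8 with light friction (about 1 N at the peg) and stays where it is left.
- opening (a point): Centre of the opening in the dial's cream cover, 40 mm from the axis, 30 mm above the table; turns with the cover. The cover is 124 mm across, its top 34 mm above the table; the opening is about 30 mm wide with a black lip on each side.
- dial_peg (a point): Top centre of the upright black peg by which the cover is turned: 14 mm thick, standing 27 mm above the cover, top 61 mm above the table, 48 mm from the axis, opposite the opening; turns with the cover.
- cone_pink: Bystander: pink thread cone, 60 mm across, 103 mm high; origin under its centre.
- cone_yellow: Bystander: yellow thread cone, 60 mm across, 103 mm high; origin under its centre.
- hoop: Bystander: wooden embroidery hoop lying flat, 150 mm across, 10 mm high; origin at its centre.
- button_jar: Bystander: glass jar with red cap, 60 mm across, 55 mm high; origin under its centre.
- spool: Bystander: small blue thread spool, 30 mm across, 34 mm high; origin under its centre.
- glasses_case: Bystander: dark spectacle case, 65 x 160 x 38 mm; origin under its centre.
- mug: Bystander: blue mug, 80 mm across, 92 mm high; origin under its centre.
There are look-alikes about, which are no part of the job. What is meant by the dial_base is not purple, and is the larger of those in its own colour. Of the things like the plate, leave any that is blue; of the rest the smaller one is meant.

How it is judged:
At the end, for the whole second after the job is handed in: The plate lies flat on the bed with its front edge under the lifted clip jaw, within 4 mm of the end stop and within 5 mm of the fence, square to the station within 0.05 rad; the dial cover's opening is within 5 mm of the green pocket's centre; plate and cover are at rest (x of plate in the frame of plate_home above -0.004 m and y of plate in the frame of plate_home between -0.005 and 0.005 m and z of plate in the frame of plate_home between -0.003 and 0.003 m and angle between the x axis of plate and the x axis of station, either way round below 0.05 rad and value of joint clip_jaw above 0.0018 m and horizontal distance between opening and green_pocket below 0.005 m and linear speed of plate below 0.01 m/s and velocity of joint dial_cover between -0.05 and 0.05 rad/s); the robot touches nothing.
It fails at once if the plate is lifted more than 25 mm off the bed or falls off it (z of plate in the frame of plate_home above 0.025 m or z of plate in the frame of plate_home below -0.012 m).
It fails at once if a bystander is moved more than 30 mm (distance of any of cone_pink, cone_yellow, hoop, button_jar, spool, glasses_case, mug from where it was at the start of the episode above 0.03 m).
It also fails if it takes over 64 s, if anything falls off the work surface, if the arm or the gripper's body presses on something with over 40 N, if the wrist force passes 120 N, or if a joint passes its speed limit or range.

## Working session

There is one attempt and no reset: what is moved stays moved. The work goes in short steps, Python scripts to look and compute and a shell command to move; the robot and the scene stay as the last step left them, time stands still between calls to the robot, and variables do not carry over. Pictures are saved under pics/ and viewed, and the job is handed in when it is done.

```bash
ls; mkdir -p pics
python3 - <<'E'
from cell import status, vision, order, r
import cv2,pickle
for n in ["scene","side","wrist"]:
    c=vision.capture(n); pickle.dump(c,open(f"cap_{n}0.pkl","wb"))
    cv2.imwrite(f"pics/{n}0.png",c["pixels"][:,:,::-1])
    print(n,c["camera_matrix"],c["dist_coeffs"],-c["R"].T@c["t"])
print(status.state())
E
```

```text
pics
scene [[380.03162338   0.         278.0005651 ]
 [  0.         380.03162338 206.14688349]
 [  0.           0.           1.        ]] [-0.0962617  0.         0.         0.         0.       ] [1.01100233 0.64595902 0.64099649]
side [[393.39345807   0.         276.06028178]
 [  0.         393.39345807 210.85688971]
 [  0.           0.           1.        ]] [-0.07145858  0.          0.          0.          0.        ] [0.04486931 0.91522084 0.74726547]
wrist [[320.11134621   0.         278.75138457]
 [  0.         320.11134621 209.12167982]
 [  0.           0.           1.        ]] [-0.02982732  0.          0.          0.          0.        ] [ 0.29236662 -0.47314138  0.38294517]
{'t': 0.15, 'qpos': array([-1.21563679e+00,  3.00337433e-01,  1.52140793e+00,  2.07094922e-05,
        1.32069092e+00, -6.66033961e-02]), 'qd': array([ 4.39544206e-04, -1.49988875e-03, -2.08090308e-03,  8.59076989e-06,
       -1.48562337e-03, -1.57275841e-03]), 'effort': array([ 1.96398709e-03, -5.31956756e+01, -3.52818954e+01,  7.09017506e-02,
        2.36186909e-02, -7.58809438e-05]), 'eef_pos': array([ 0.22508922, -0.50162831,  0.2050329 ]), 'tcp_rot': array([-3.07117877e+00, -6.57420959e-01,  1.59301277e-04]), 'force': array([0.73318146, 0.44921432, 0.20071551]), 'wrist_torque': array([0.04851101, 0.00849431, 0.00245945]), 'grip_width': 0.09399705341418792}
```

View pics/scene0.png

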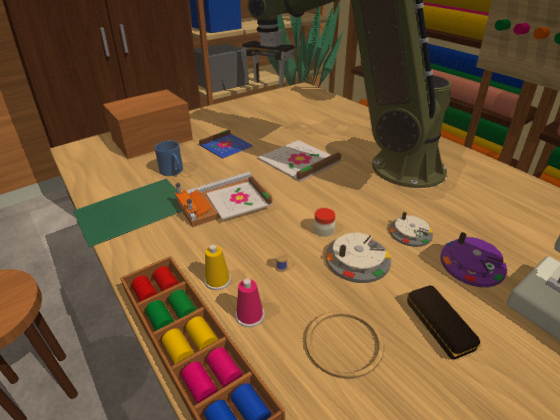

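View pics/side0.png

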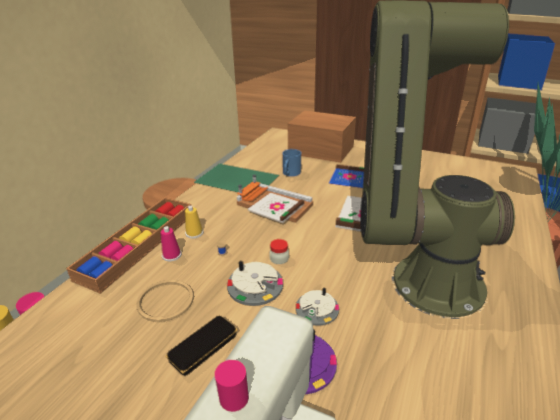

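View pics/wrist0.png

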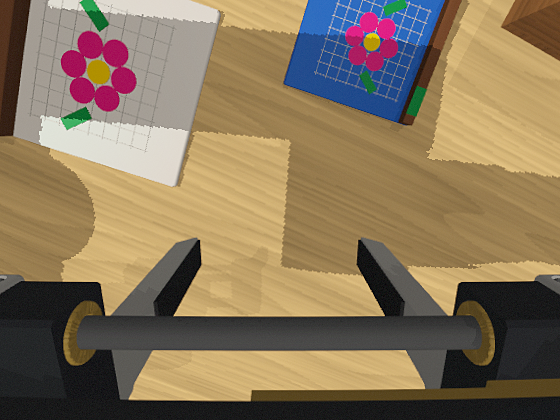

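Candidates in the scene view:
- **Plates:** white one on the station at (238,197), larger white one at (299,158), blue one at (224,144). I choose (238,197), the smaller white one.
- **Dials:** grey large at (357,255), grey small at (411,229), purple at (473,258). I choose (357,255).

Next I check both choices in close crops.

```bash
cat > h.py <<'E'
import numpy as np,cv2,pickle
from cell import status, vision
def cap(n,tag):
    c=vision.capture(n); pickle.dump(c,open(f"cap_{n}{tag}.pkl","wb")); return c
def load(n,tag): return pickle.load(open(f"cap_{n}{tag}.pkl","rb"))
def ray(c,uv):
    p=cv2.undistortPoints(np.array(uv,float).reshape(-1,1,2),c["camera_matrix"],c["dist_coeffs"]).reshape(-1,2)
    d=np.c_[p,np.ones(len(p))]@c["R"]   # R^T d
    return -c["R"].T@c["t"],d
def plane(c,uv,z):
    o,d=ray(c,uv); return o+d*((z-o[2])/d[:,2])[:,None]
def proj(c,X):
    return cv2.projectPoints(np.array(X,float).reshape(-1,1,3),cv2.Rodrigues(c["R"])[0],c["t"],c["camera_matrix"],c["dist_coeffs"])[0].reshape(-1,2)
def crop(c,u0,v0,u1,v1,f,name):
    im=cv2.resize(c["pixels"][v0:v1,u0:u1,::-1],None,fx=f,fy=f,interpolation=cv2.INTER_CUBIC); cv2.imwrite("pics/"+name,im)
E
python3 - <<'E'
from h import *
s=load("scene",0);d=load("side",0)
crop(s,165,160,285,235,6,"c_plate_s.png");crop(s,315,215,400,290,7,"c_dial_s.png")
crop(d,225,170,325,230,7,"c_plate_d.png");crop(d,220,250,290,310,8,"c_dial_d.png")
print(plane(s,[[357,250],[238,197],[325,215],[282,265],[215,280]],0.03).round(3))
print(plane(d,[[255,280],[277,206],[279,250],[223,250],[193,235]],0.03).round(3))
E
```

```text
[[ 0.467  0.208  0.03 ]
 [ 0.577 -0.157  0.03 ]
 [ 0.435  0.057  0.03 ]
 [ 0.64   0.141  0.03 ]
 [ 0.787  0.092  0.03 ]]
[[ 0.456  0.221  0.03 ]
 [ 0.567 -0.152  0.03 ]
 [ 0.453  0.075  0.03 ]
 [ 0.607  0.143  0.03 ]
 [ 0.737  0.115  0.03 ]]
```

View pics/c_plate_s.png

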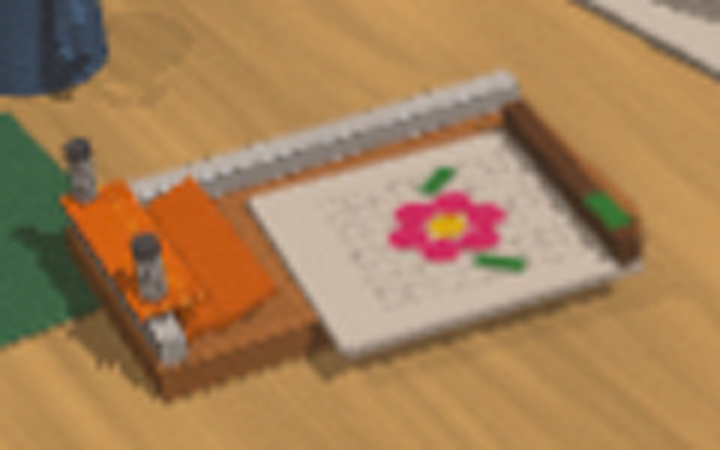

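View pics/c_dial_s.png

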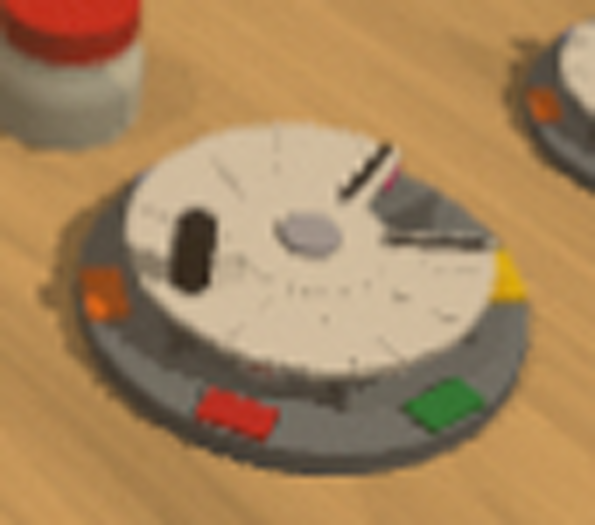

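View pics/c_plate_d.png

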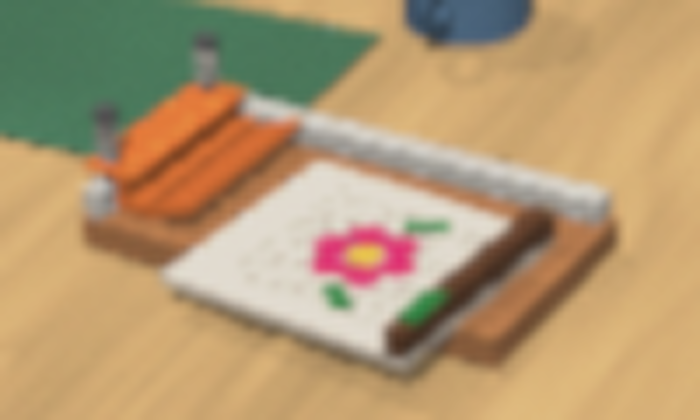

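View pics/c_dial_d.png

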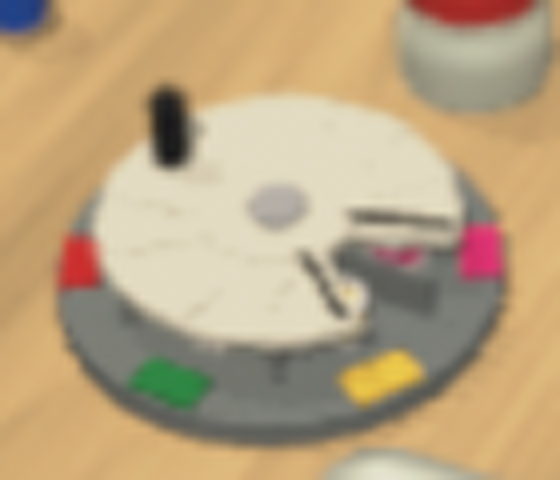

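```bash
cat > dial.py <<'E'
from h import *
import sys
R={'red':((0,6),(172,180)),'orange':((7,16),),'yellow':((22,32),),'green':((45,80),),'pink':((160,171),)}
ang={'green':0,'yellow':60,'pink':120,'blue':180,'orange':240,'red':300}
def patches(c,ctr,rad):
    hsv=cv2.cvtColor(c["pixels"],cv2.COLOR_RGB2HSV); out={}
    for k,rs in R.items():
        m=np.zeros(hsv.shape[:2],np.uint8)
        for a,b in rs: m|=cv2.inRange(hsv,(a,150,60),(b,255,255))
        n,l,st,ce=cv2.connectedComponentsWithStats(m)
        best=None
        for i in range(1,n):
            if st[i,4]<8: continue
            P=plane(c,ce[i],0.012)[0]; rr=np.linalg.norm(P[:2]-ctr)
            if 0.06<rr<rad and (best is None or st[i,4]>best[1]): best=(ce[i],st[i,4],P)
        if best: out[k]=best
    return out
def fit(out):
    # similarity fit: known angles, radius free
    keys=list(out); 
    A=[];b=[]
    for k in keys:
        th=np.deg2rad(ang[k]);x,y=np.cos(th),np.sin(th)
        A+= [[1,0,x,-y],[0,1,y,x]]; b+=list(out[k][2][:2])
    s,res,_,_=np.linalg.lstsq(np.array(A),np.array(b),rcond=None)
    return s[:2],np.hypot(s[2],s[3]),np.arctan2(s[3],s[2]),np.abs(np.array(A)@s-b).max()
if __name__=="__main__":
    for n in ["scene","side"]:
        c=load(n,0); o=patches(c,np.array([.46,.215]),0.085)
        for k,v in o.items(): print(n,k,v[0].round(1),v[1],v[2].round(4))
        print(fit(o))
E
python3 dial.py
```

```text
scene red [348.4 273.6] 54 [0.5246 0.24   0.012 ]
scene orange [329.2 256.4] 49 [0.5211 0.1708 0.012 ]
scene yellow [387.1 254.7] 19 [0.4046 0.2512 0.012 ]
(array([0.46227946, 0.21066744]), np.float64(0.07015790676929119), np.float64(1.4891760691472926), np.float64(0.0010889093388928295))
side red [229.3 282.7] 24 [0.5264 0.2426 0.012 ]
side yellow [267.5 296.6] 30 [0.4062 0.2477 0.012 ]
side green [240.8 297.4] 21 [0.4689 0.2793 0.012 ]
side pink [279.5 281. ] 20 [0.4029 0.1799 0.012 ]
(array([0.46469353, 0.21070798]), np.float64(0.06908717660970813), np.float64(1.5184717727822177), np.float64(0.0006380890830677832))
```

Run:
```python
from h import *
s=load("scene",0);d=load("side",0)
C=np.array([.4635,.2107])
S=lambda a:np.array(a)/7+[315,215]
D=lambda a:np.array(a)/8+[220,250]
def pr(n,P):
    v=P[:,:2]-C; print(n,P.round(3).tolist(),"ang",np.arctan2(v[:,1],v[:,0]).round(3),"r",np.linalg.norm(v,axis=1).round(4))
pr("S lips",plane(s,S([[345,190],[388,148],[385,238],[485,242]]),.036))
pr("D lips",plane(d,D([[350,215],[450,223],[303,253],[342,315]]),.036))
pr("S peg top",plane(s,S([[200,215]]),.061)); pr("D peg top",plane(d,D([[168,95]]),.061))
pr("S peg base",plane(s,S([[190,285]]),.034)); pr("D peg base",plane(d,D([[173,160]]),.034))
pr("hub",plane(s,S([[310,234]]),.036)); pr("hub",plane(d,D([[278,206]]),.036))
```

```text
S lips [[0.438, 0.203, 0.036], [0.409, 0.196, 0.036], [0.445, 0.228, 0.036], [0.419, 0.25, 0.036]] ang [-2.84  -2.879  2.388  2.414] r [0.0272 0.0567 0.0256 0.0594]
D lips [[0.437, 0.206, 0.036], [0.405, 0.196, 0.036], [0.443, 0.23, 0.036], [0.417, 0.251, 0.036]] ang [-2.975 -2.9    2.398  2.424] r [0.0267 0.0607 0.028  0.0611]
S peg top [[0.509, 0.201, 0.061]] ang [-0.214] r [0.0461]
D peg top [[0.509, 0.202, 0.061]] ang [-0.198] r [0.046]
S peg base [[0.512, 0.204, 0.034]] ang [-0.142] r [0.0494]
D peg base [[0.508, 0.204, 0.034]] ang [-0.153] r [0.0446]
hub [[0.464, 0.211, 0.036]] ang [1.155] r [0.0007]
hub [[0.462, 0.212, 0.036]] ang [2.467] r [0.0024]
```

Run:
```python
from h import *
w=load("wrist",0); print(w["R"].round(3)[2], plane(w,[[280,100],[280,0],[280,200],[100,100]],0.02).round(3))
s=load("scene",0);d=load("side",0)
S=lambda a:np.array(a)/6+[165,160]
D=lambda a:np.array(a)/7+[225,170]
print("plate S",plane(s,S([[250,200],[345,355],[640,268],[500,130]]),.025).round(3).tolist())
print("plate D",plane(d,D([[318,160],[163,275],[405,370]]),.025).round(3).tolist())
print("fence top far/near S",plane(s,S([[135,188],[510,73]]),.034).round(3).tolist())
print("fence top D",plane(d,D([[245,97],[608,192]]),.034).round(3).tolist())
```

```text
[-0.232 -0.103 -0.967] [[ 0.317 -0.463  0.02 ]
 [ 0.405 -0.423  0.02 ]
 [ 0.216 -0.509  0.02 ]
 [ 0.238 -0.284  0.02 ]]
plate S [[0.638, -0.236, 0.025], [0.662, -0.098, 0.025], [0.518, -0.074, 0.025], [0.505, -0.217, 0.025]]
plate D [[0.635, -0.236, 0.025], [0.654, -0.1, 0.025], [0.507, -0.07, 0.025]]
fence top far/near S [[0.684, -0.267, 0.034], [0.477, -0.249, 0.034]]
fence top D [[0.696, -0.27, 0.034], [0.474, -0.251, 0.034]]
```

```bash
python3 -m creep '[[[9.4,2.8,4.4,1.2,-3.6],[9.4,2.8,4.4,1.2,-3.6],[9.4,2.8,4.4,1.2,-3.6],[9.4,2.8,4.4,1.2,-3.6],[9.4,2.8,4.4,1.2,-3.6],[9.4,2.8,4.4,1.2,-3.6],[9.4,2.8,4.4,1.2,-3.6],[9.4,2.8,4.4,1.2,-3.6],[9.4,0,0,0,0],[9.4,0,0,0,0]]]'
python3 - <<'E'
from h import *
c=cap("wrist",1); cv2.imwrite("pics/w1.png",c["pixels"][:,:,::-1]); print(status.state()["eef_pos"],status.state()["tcp_rot"],status.state()["t"])
E
```

```text
t: 1.4
eef_pos: [0.4489, -0.15, 0.301]
tcp_rot: [-3.139, 0.125, 0.001]
force: [-0.4, 0.0, -0.7]
grip_width: 0.0939
[ 0.44868083 -0.15045162  0.30102506] [-3.13891038e+00  1.27274619e-01  1.18625703e-03] 1.45
```

View pics/w1.png

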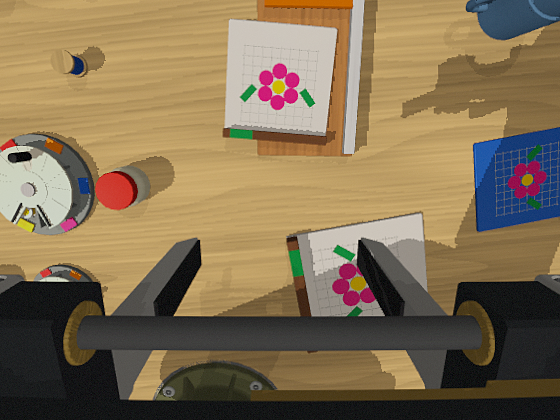

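The wrist view shows the plate at (278,78) on the bed, the fence at (355,75), and the larger white plate and the blue plate off the station at (360,265) and (515,185).

Run:
```python
from h import *
c=load("wrist",1); crop(c,215,0,375,160,5,"w1c.png".replace("w1c","w1c"))
im=cv2.imread("pics/w1c.png"); im=cv2.resize(im,(600,600)); cv2.imwrite("pics/w1c.png",im)
```

```text
(no output)
```

View pics/w1c.png

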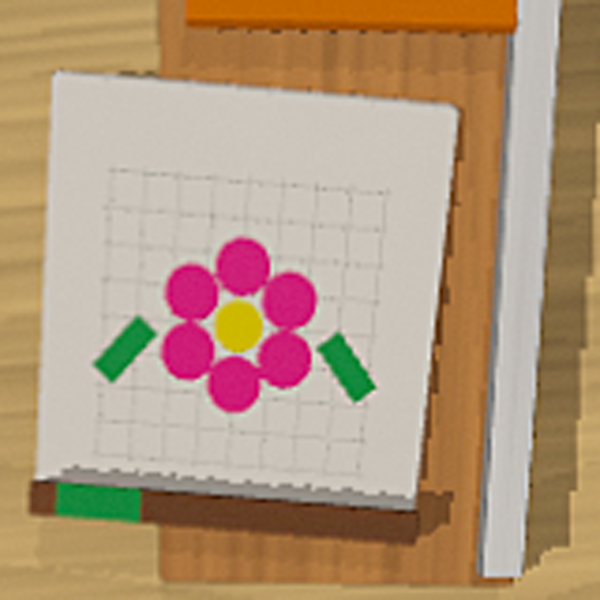

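Run:
```python
from h import *
c=load("wrist",1)
P=lambda a,z:plane(c,np.array(a)/3.75+[215,0],z)[:,:2]
def yaw(p): v=p[0]-p[1]; return np.arctan2(v[1],v[0]),np.linalg.norm(v)
fi=P([[518,30],[483,575]],.034); fo=P([[563,0],[522,577]],.034)
print("fence in",fi.round(4).tolist(),yaw(fi)," out",fo.round(4).tolist(),yaw(fo))
bl=P([[160,580]],.02)[0]; bl2=P([[160,45]],.02)[0]
print("bed near left",bl,yaw(np.array([bl2,bl])))
clip=P([[186,22],[517,30]],.033);print("clip",clip.round(4).tolist(),yaw(clip))
pl=P([[53,72],[457,106],[38,478],[416,500]],.025)
print("plate",pl.round(4).tolist(),"front",yaw(pl[[0,1]]),"left",yaw(pl[[0,2]]),"right",yaw(pl[[1,3]]))
led=P([[31,484],[419,512]],.041);print("ledge far top",led.round(4).tolist(),yaw(led))
led=P([[31,514],[419,541]],.041);print("ledge near top",led.round(4).tolist(),yaw(led))
# station frame
th=yaw(fi)[0]; ex=np.array([np.cos(th),np.sin(th)]);ey=np.array([-ex[1],ex[0]])
# origin: y from fence inner(-60), bed left(60), x from bed near -135, clip 50
y0=np.mean([fi.mean(0)@ey+.060, bl@ey-.060]); x0a=bl@ex+.135; x0b=clip.mean(0)@ex-.05
print("y0",fi.mean(0)@ey+.060, bl@ey-.060,"x0",x0a,x0b)
O=ex*(x0a+x0b)/2+ey*y0
print("O",O,"yaw",th)
for p in pl: print("plate in st",((p-O)@ex).round(4),((p-O)@ey).round(4))
```

```text
fence in [[0.6569, -0.2613], [0.4776, -0.2437]] (np.float64(-0.09777389979007298), np.float64(0.18014148856374246))  out [[0.6648, -0.2765], [0.4757, -0.258]] (np.float64(-0.09738939685530108), np.float64(0.19000023554504253))
bed near left [ 0.48395204 -0.12428671] (np.float64(-0.09497343299024374), np.float64(0.18272505114230442))
clip [[0.668, -0.1513], [0.6572, -0.2612]] (np.float64(1.4724395814654292), np.float64(0.11037178667942443))
plate [[0.659, -0.1046], [0.6374, -0.2417], [0.525, -0.0835], [0.506, -0.2216]] front (np.float64(1.4146276144050576), np.float64(0.13884433663055437)) left (np.float64(-0.15589248407882916), np.float64(0.13563697870485816)) right (np.float64(-0.1521185442903483), np.float64(0.13290791064422938))
ledge far top [[0.5231, -0.0834], [0.5023, -0.2202]] (np.float64(1.420523870104823), np.float64(0.1383782196045088))
ledge near top [[0.5127, -0.0821], [0.4922, -0.2198]] (np.float64(1.4226749597388306), np.float64(0.13916431921874656))
y0 -0.1359068836520508 -0.13645058324055026 x0 0.6287732993636879 0.629567252072491
O [ 0.6128718 -0.1969468] yaw -0.09777389979007298
plate in st 0.0369 0.0964
plate in st 0.0288 -0.0422
plate in st -0.0985 0.1043
plate in st -0.1039 -0.0349
```

Measurements agree within about 1 mm (plate 139 mm wide, jaw 110 mm, fence and bed edges consistent). Station origin is (0.613,-0.197) with yaw -0.098. The plate is 67 mm short of the stop, 18 mm from the fence and 0.055 rad askew. I start with the left-edge push.

```bash
python3 -m creep '[[[9.4,1.53,1.02,-2.2,9.9],[9.4,1.53,1.02,-2.2,9.9],[9.4,1.53,1.02,-2.2,9.9],[9.4,1.53,1.02,-2.2,9.9],[9.4,1.53,1.02,-2.2,9.9],[9.4,1.53,1.02,-2.2,9.9],[9.4,1.53,1.02,-2.2,9.9],[9.4,1.53,1.02,-2.2,9.9],[9.4,1.53,1.02,-2.2,9.9],[9.4,0,0,-3,0],[9.4,0,0,-3,0],[9.4,0,0,0,0]]]'
python3 - <<'E'
from h import *
c=cap("side",2); crop(c,200,140,350,240,5,"d2.png")
s=status.state();print(s["eef_pos"],cv2.Rodrigues(s["tcp_rot"])[0][:,1])
E
```

```text
t: 2.95
eef_pos: [0.5853, -0.0591, 0.0414]
tcp_rot: [-2.325, -2.108, 0.004]
force: [0.0, -0.2, 0.8]
grip_width: 0.094
[ 0.58634247 -0.05904742  0.04321294] [ 0.99522096 -0.09763625 -0.00155201]
```

View pics/d2.png

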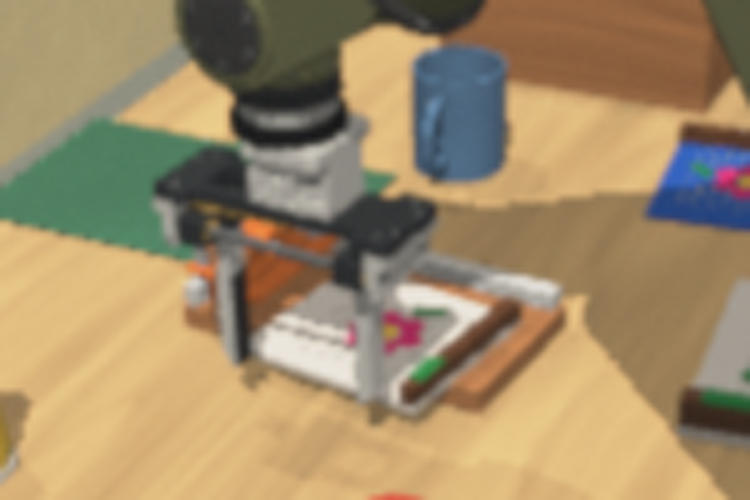

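```bash
cat > st.py <<'E'
from h import *
O=np.array([.6129,-.1969]);th=-.0978
ex=np.array([np.cos(th),np.sin(th)]);ey=np.array([-ex[1],ex[0]])
s=status.state();v=s["eef_pos"][:2]-O;y=cv2.Rodrigues(s["tcp_rot"])[0][:,1]
print("t %.2f st x %.1f y %.1f z %.1f mm; jawyaw-st %.2f deg; F ex %.1f ey %.1f z %.1f"%(s["t"],1e3*v@ex,1e3*v@ey,1e3*s["eef_pos"][2],np.degrees(np.arctan2(y[1],y[0])-th),s["force"][:2]@ex,s["force"][:2]@ey,s["force"][2]))
E
python3 -m creep '[[[9.4,0,0,-3.3,0],[9.4,0,0,0,0],[9.4,-0.1,-1,0,0],[9.4,-0.1,-1,0,0],[9.4,-0.1,-0.5,0,0],[9.4,0,-0.5,0,0],[9.4,0,0,0,0]]]' && python3 st.py
python3 -m creep '[[[9.4,-0.05,-0.5,0,0],[9.4,-0.05,-0.5,0,0],[9.4,0,0,0,0]]]' && python3 st.py
```

```text
t: 3.88
eef_pos: [0.5839, -0.0883, 0.0106]
tcp_rot: [2.326, 2.111, 0.0]
force: [0.4, 1.0, -0.6]
grip_width: 0.0939
t 3.88 st x -39.4 y 105.2 z 10.6 mm; jawyaw-st 0.06 deg; F ex 0.3 ey 1.0 z -0.6
t: 4.25
eef_pos: [0.5828, -0.0984, 0.0104]
tcp_rot: [2.326, 2.111, -0.0]
force: [-0.1, 0.7, 0.1]
grip_width: 0.0942
t 4.25 st x -39.6 y 95.1 z 10.4 mm; jawyaw-st 0.05 deg; F ex -0.2 ey 0.7 z 0.1
```

```bash
python3 -m creep '[[[9.4,-0.03,-0.3,0,0],[9.4,-0.02,-0.2,0,0],[9.4,0,0,0,0]]]' && python3 st.py
python3 -m creep '[[[9.4,-0.02,-0.2,0,0],[9.4,0,0,0,0]]]' && python3 st.py
python3 - <<'E'
from h import *
c=cap("side",3); crop(c,200,140,350,240,5,"d3.png"); c=cap("wrist",3);cv2.imwrite("pics/w3.png",c["pixels"][:,:,::-1])
E
```

```text
t: 4.62
eef_pos: [0.5823, -0.1015, 0.0104]
tcp_rot: [-2.324, -2.111, -0.002]
force: [-0.7, 11.4, 2.3]
grip_width: 0.0944
t 4.62 st x -39.8 y 91.9 z 10.4 mm; jawyaw-st 0.11 deg; F ex -1.8 ey 11.3 z 2.3
t: 4.88
eef_pos: [0.5822, -0.1017, 0.0104]
tcp_rot: [-2.322, -2.11, -0.004]
force: [-0.9, 24.6, 3.7]
grip_width: 0.0941
t 4.88 st x -39.9 y 91.7 z 10.4 mm; jawyaw-st 0.13 deg; F ex -3.3 ey 24.4 z 3.7
```

View pics/w3.png

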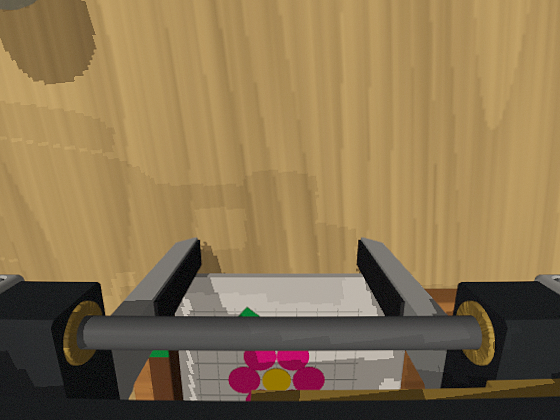

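View pics/d3.png

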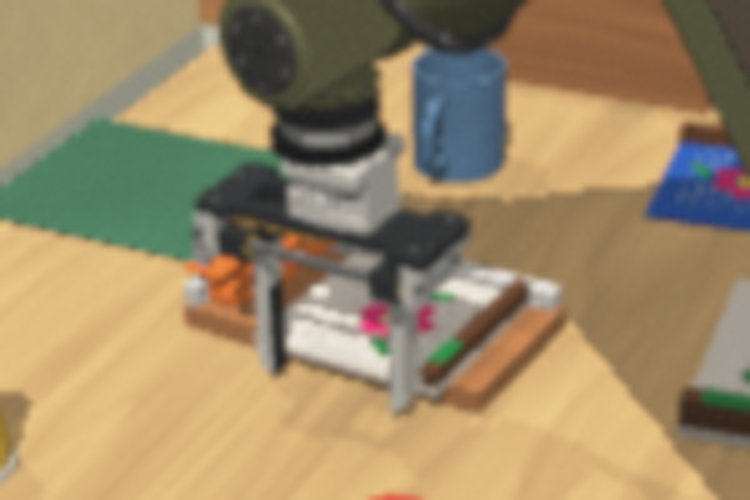

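The plate stopped against the fence with 24 N on the fingers at y 91.7. I back off and go round behind the ledge.

```bash
python3 -m creep '[[[9.4,0.1,1,0,0],[9.4,0.1,1,0,0],[9.4,0,0,4.5,0],[9.4,0,0,4.5,0]]]' && python3 -m creep '[[[9.4,-1.43,-0.97,0,-10],[9.4,-1.43,-0.97,0,-10],[9.4,-1.43,-0.97,0,-10],[9.4,-1.43,-0.97,0,-10],[9.4,-1.43,-0.97,0,-10],[9.4,-1.43,-0.97,0,-10],[9.4,-1.43,-0.97,0,-10],[9.4,-1.43,-0.97,0,-10],[9.4,-1.43,-0.97,0,-10],[9.4,0,0,-3,0],[9.4,0,0,0,0]]]' && python3 st.py
python3 - <<'E'
from h import *
c=cap("side",4); crop(c,200,140,350,240,5,"d4.png"); c=cap("wrist",4);cv2.imwrite("pics/w4.png",c["pixels"][:,:,::-1])
E
```

```text
t: 5.48
eef_pos: [0.5839, -0.0847, 0.1013]
tcp_rot: [-2.325, -2.111, 0.001]
force: [0.5, -0.6, 0.5]
grip_width: 0.0937
t: 6.85
eef_pos: [0.4545, -0.1719, 0.0693]
tcp_rot: [-3.137, 0.152, 0.005]
force: [0.1, -0.5, 1.0]
grip_width: 0.094
t 6.85 st x -160.1 y 9.4 z 69.3 mm; jawyaw-st -89.93 deg; F ex 0.2 ey -0.5 z 1.0
```

View pics/w4.png

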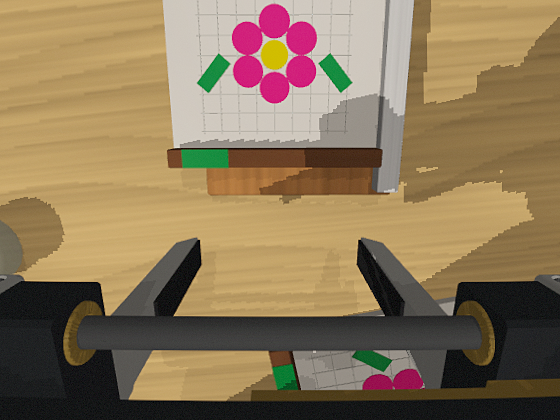

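View pics/d4.png

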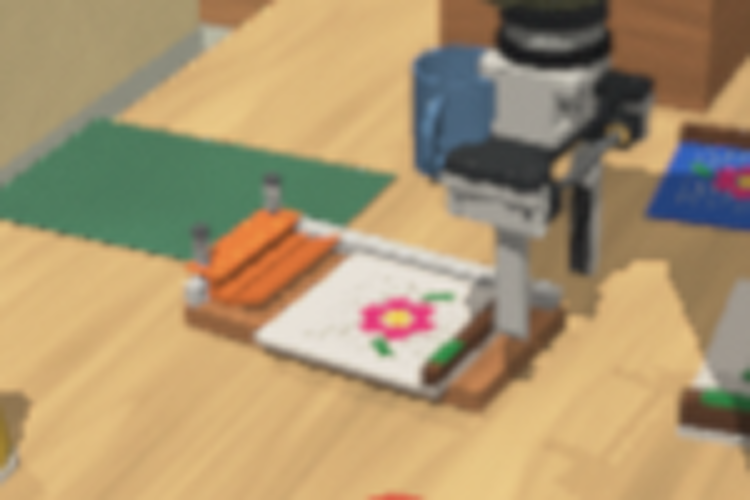

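```bash
python3 -m creep '[[[9.4,0.04,0.4,-2,0],[9.4,0,0,-2.2,0],[9.4,0,0,0,0],[9.4,1,-0.1,0,0],[9.4,1,-0.1,0,0],[9.4,1,-0.1,0,0],[9.4,0,0,0,0]]]' && python3 st.py
python3 -m creep '[[[9.4,0.8,-0.08,0,0],[9.4,0.8,-0.08,0,0],[9.4,0.8,-0.08,0,0],[9.4,0.8,-0.08,0,0],[9.4,0,0,0,0]]]' && python3 st.py
```

```text
t: 7.82
eef_pos: [0.4866, -0.1714, 0.0286]
tcp_rot: [3.138, -0.151, 0.001]
force: [-0.1, 0.9, 0.6]
grip_width: 0.0938
t 7.83 st x -128.2 y 13.1 z 28.6 mm; jawyaw-st -89.91 deg; F ex -0.2 ey 0.9 z 0.6
t: 8.45
eef_pos: [0.5185, -0.1746, 0.0284]
tcp_rot: [3.138, -0.151, 0.001]
force: [-0.2, 0.2, 0.1]
grip_width: 0.0939
t 8.45 st x -96.2 y 13.0 z 28.4 mm; jawyaw-st -89.92 deg; F ex -0.2 ey 0.2 z 0.1
```

```bash
python3 -m creep '[[[9.4,0.5,-0.05,0,0],[9.4,0.5,-0.05,0,0],[9.4,0.5,-0.05,0,0],[9.4,0,0,0,0]]]' && python3 st.py
python3 -m creep '[[[9.4,0.4,-0.04,0,0],[9.4,0.4,-0.04,0,0],[9.4,0.4,-0.04,0,0],[9.4,0,0,0,0]]]' && python3 st.py
python3 - <<'E'
from h import *
c=cap("side",5); crop(c,200,140,350,240,5,"d5.png"); c=cap("wrist",5);cv2.imwrite("pics/w5.png",c["pixels"][:,:,::-1])
E
```

```text
t: 8.95
eef_pos: [0.533, -0.1759, 0.0284]
tcp_rot: [-3.138, 0.151, 0.0]
force: [-2.0, 0.5, 1.5]
grip_width: 0.0938
t 8.95 st x -81.5 y 13.1 z 28.4 mm; jawyaw-st -89.92 deg; F ex -2.1 ey 0.3 z 1.5
t: 9.45
eef_pos: [0.545, -0.1772, 0.0284]
tcp_rot: [-3.138, 0.151, -0.0]
force: [-1.2, -0.1, 0.2]
grip_width: 0.0941
t 9.45 st x -69.5 y 13.0 z 28.4 mm; jawyaw-st -89.92 deg; F ex -1.2 ey -0.2 z 0.2
```

View pics/w5.png

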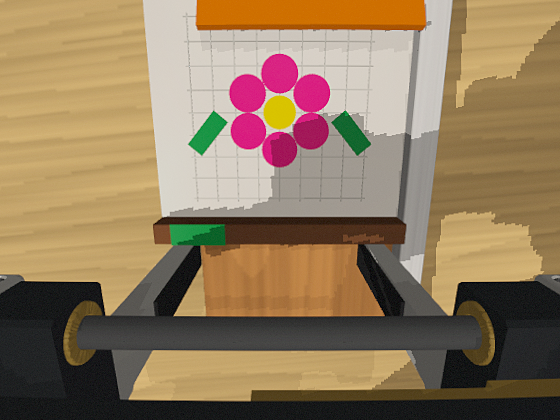

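View pics/d5.png

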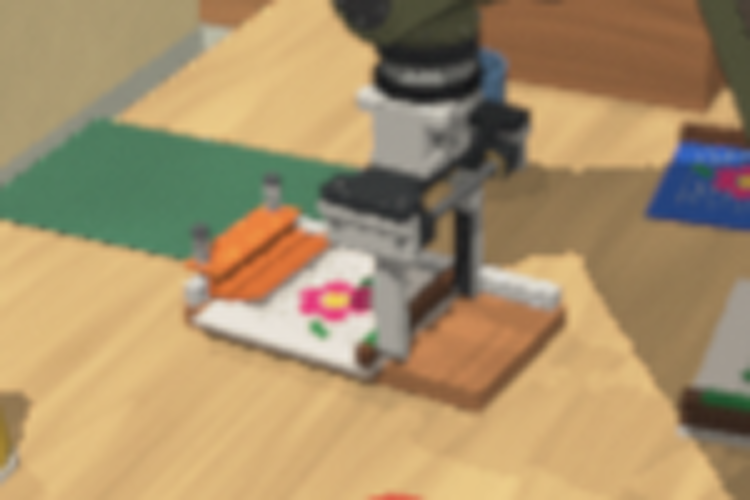

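The plate has entered under the jaw: the orange rim covers it at (310,15) and the ledge is level at row 232. I continue in small steps.

```bash
python3 -m creep '[[[9.4,0.3,-0.03,0,0],[9.4,0.3,-0.03,0,0],[9.4,0,0,0,0]]]' && python3 st.py
python3 -m creep '[[[9.4,0.2,-0.02,0,0],[9.4,0.2,-0.02,0,0],[9.4,0,0,0,0]]]' && python3 st.py
python3 -m creep '[[[9.4,0.2,-0.02,0,0],[9.4,0,0,0,0]]]' && python3 st.py
```

```text
t: 9.93
eef_pos: [0.5512, -0.1778, 0.0284]
tcp_rot: [3.138, -0.152, 0.001]
force: [-1.0, 0.7, 0.0]
grip_width: 0.094
t 9.93 st x -63.3 y 13.0 z 28.4 mm; jawyaw-st -89.93 deg; F ex -1.1 ey 0.6 z 0.0
t: 10.3
eef_pos: [0.5546, -0.1782, 0.0284]
tcp_rot: [-3.138, 0.151, 0.002]
force: [-7.5, 2.2, 3.8]
grip_width: 0.0941
t 10.30 st x -59.9 y 12.9 z 28.4 mm; jawyaw-st -89.92 deg; F ex -7.6 ey 1.5 z 3.8
t: 10.55
eef_pos: [0.5547, -0.1782, 0.0284]
tcp_rot: [-3.137, 0.151, 0.009]
force: [-22.1, 1.6, 14.4]
grip_width: 0.0939
t 10.55 st x -59.7 y 13.0 z 28.4 mm; jawyaw-st -89.92 deg; F ex -22.2 ey -0.6 z 14.4
```

```bash
python3 -m creep '[[[9.4,-0.5,0.05,0,0],[9.4,-3,0.3,0,0],[9.4,-3,0.3,3,0],[9.4,0,0,6,0],[9.4,-2,0,6,0],[9.4,-2,0,6,0],[9.4,0,0,0,0],[9.4,0,0,0,0]]]' && python3 st.py
python3 - <<'E'
from h import *
c=cap("side",6); crop(c,200,140,350,240,5,"d6.png"); c=cap("wrist",6);cv2.imwrite("pics/w6.png",c["pixels"][:,:,::-1]);c=cap("scene",6); crop(c,165,160,285,235,6,"s6.png")
E
```

```text
t: 11.55
eef_pos: [0.4525, -0.1719, 0.2365]
tcp_rot: [3.138, -0.152, 0.001]
force: [-0.2, 0.3, -0.7]
grip_width: 0.0941
t 11.55 st x -162.1 y 9.2 z 236.5 mm; jawyaw-st -89.94 deg; F ex -0.3 ey 0.3 z -0.7
```

View pics/w6.png

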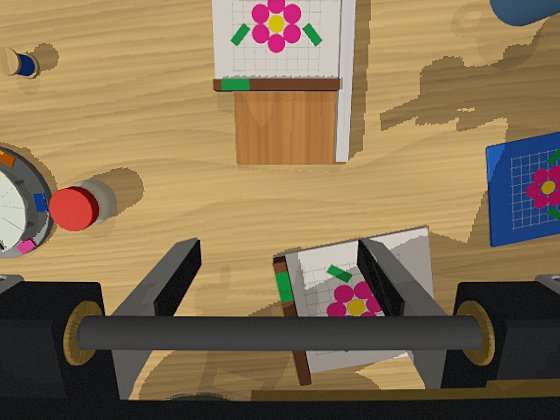

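View pics/d6.png

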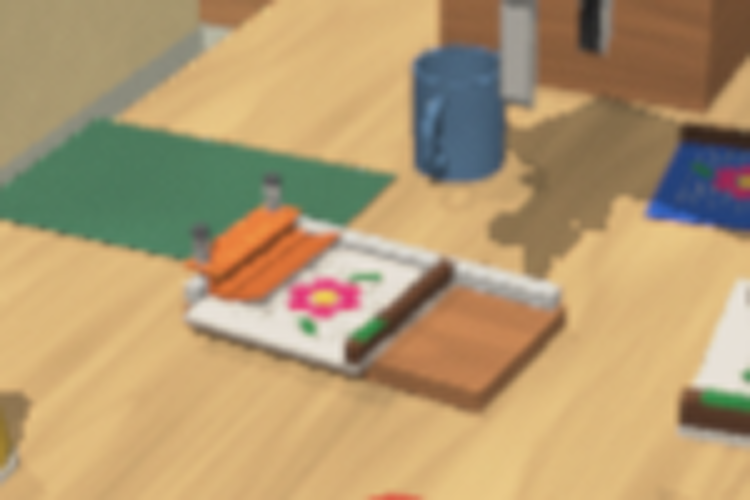

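View pics/s6.png

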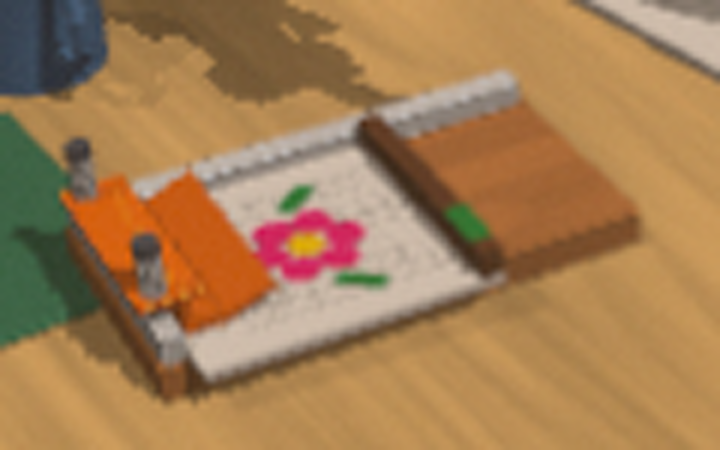

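The plate is now well under the jaw. I measure where the ledge lies (expected x -50 at the near face, y -60 to 80).

Run:
```python
from h import *
O=np.array([.6129,-.1969]);th=-.0978
ex=np.array([np.cos(th),np.sin(th)]);ey=np.array([-ex[1],ex[0]])
c=load("wrist",6)
crop(c,205,0,360,170,4,"w6c.png")
im=c["pixels"].astype(int)
# ledge mask: dark brown or green
hsv=cv2.cvtColor(c["pixels"],cv2.COLOR_RGB2HSV)
m=((im.sum(2)<260)).astype(np.uint8); m[:70]=0;m[100:]=0;m[:,:205]=0;m[:,345:]=0
vs,us=np.nonzero(m);print(us.min(),us.max())
lo=[];hi=[]
for u in range(us.min()+6,us.max()-6,4):
    v=np.nonzero(m[:,u])[0]
    if len(v)>3: lo.append([u+.5,v.max()+1]);hi.append([u+.5,v.min()])
for n,L in (("near",lo),("far",hi)):
    for z in ((.041,.02) if n=="near" else (.041,)):
        P=plane(c,L,z)[:,:2]-O; x=P@ex;y=P@ey; k=np.polyfit(y,x,1); print(n,z,"x mid",np.median(x).round(4),"yaw",-k[0].round(4))
P=plane(c,[[213,82],[340.5,84]],.041)[:,:2]-O;print("ends y",(P@ey).round(4))
P=plane(c,[[235.5,163],[336,163]],.02)[:,:2]-O;print("bed near x,y",(P@ex).round(4),(P@ey).round(4))
```

```text
213 339
near 0.041 x mid -0.0521 yaw 0.007
near 0.02 x mid -0.05 yaw 0.007
far 0.041 x mid -0.0396 yaw 0.0028
ends y [ 0.0802 -0.0596]
bed near x,y [-0.1337 -0.1335] [ 0.0611 -0.0623]
```

View pics/w6c.png

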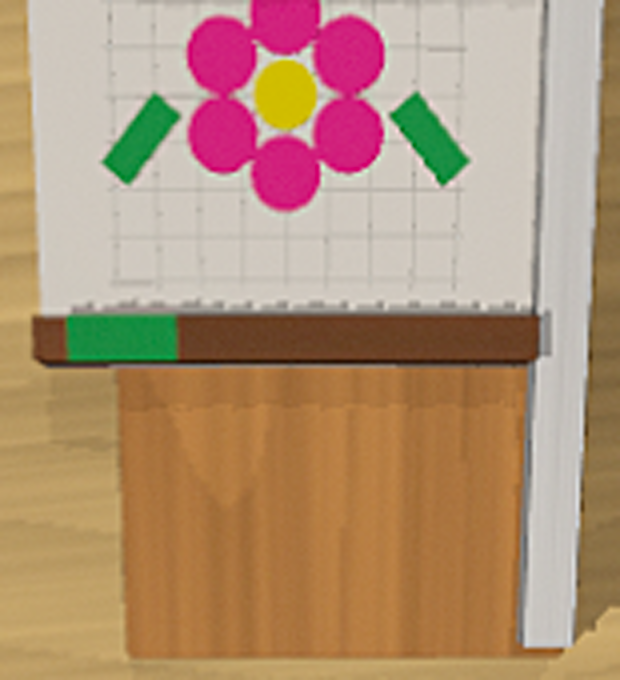

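Plate checks: near face x -50 to -52, ends at y +80 and -60, yaw under 0.01 rad, so it is home. Now the dial peg.

```bash
python3 -m creep '[[[4,0.34,2.2,-0.5,10.2],[4,0.34,2.2,-0.5,10.2],[4,0.34,2.2,-0.5,10.2],[4,0.34,2.2,-0.5,10.2],[4,0.34,2.2,-0.5,10.2],[4,0.34,2.2,-0.5,10.2],[4,0.34,2.2,-0.5,10.2],[4,0.34,2.2,-0.5,10.2],[4,0.34,2.2,-0.5,10.2],[4,0.34,2.2,-0.5,10.2],[4,0.34,2.2,-0.5,10.2],[4,0.34,2.2,-0.5,10.2]]]' && python3 -m creep '[[[4,0.34,2.2,-0.5,10.2],[4,0.34,2.2,-0.5,10.2],[4,0.34,2.2,-0.5,10.2],[4,0.34,2.2,-0.5,10.2],[4,0.34,2.2,-0.5,10.2],[4,0,0,0,0],[4,0,0,0,0]]]'
python3 - <<'E'
from h import *
s=status.state();y=cv2.Rodrigues(s["tcp_rot"])[0][:,1];print(s["eef_pos"],np.degrees(np.arctan2(y[1],y[0])),s["qpos"])
c=cap("wrist",7);cv2.imwrite("pics/w7.png",c["pixels"][:,:,::-1])
E
```

```text
t: 13.2
eef_pos: [0.493, 0.093, 0.1757]
tcp_rot: [-1.636, -2.68, 0.002]
force: [0.3, -0.5, 0.1]
grip_width: 0.04
t: 14.08
eef_pos: [0.51, 0.2016, 0.1515]
tcp_rot: [-0.337, -3.123, 0.001]
force: [-0.4, -0.0, 0.4]
grip_width: 0.0402
[0.5099864  0.20160865 0.15152644] 77.66351438222638 [ 3.09741521e-01  3.46479856e-01  1.58953878e+00 -1.40937747e-04
  1.20653689e+00 -1.04569201e+00]
```

View pics/w7.png

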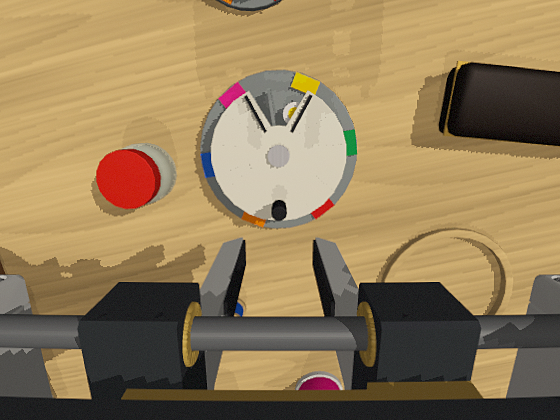

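The view shows the dial hub at (278,155), the peg at (279,206), the opening at the top (278,110) and the green patch at (350,143). I refine from here.

```bash
cat > dial2.py <<'E'
import dial,sys
from h import *
tag=sys.argv[1]; name=sys.argv[2] if len(sys.argv)>2 else "wrist"
dial.R['blue']=((105,122),); dial.R['pink']=((155,171),)
c=load(name,tag); o=dial.patches(c,np.array([.4635,.2107]),0.085)
for k,v in o.items(): print(k,v[0].round(1),v[1],v[2].round(4))
C,r,g,e=dial.fit(o); print("C",C,"r",r,"green",g,"err",e)
gray=c["pixels"].max(2); 
# black lip/peg pixels on the cover
m=(gray<60).astype(np.uint8); n,l,st,ce=cv2.connectedComponentsWithStats(m)
for i in range(1,n):
    if st[i,4]<5: continue
    for z in (.036,.061):
        v=plane(c,ce[i],z)[0][:2]-C
        if np.hypot(*v)<.062: print("dark",ce[i].round(1),st[i,4],"z",z,"ang",np.arctan2(v[1],v[0]).round(3),"r",np.hypot(*v).round(4),"xy",(v+C).round(4))
E
python3 dial2.py 7
```

```text
red [322.3 208.8] 181 [0.5284 0.2417 0.012 ]
orange [252.2 219.2] 165 [0.5239 0.1689 0.012 ]
yellow [304.5  83.2] 393 [0.4057 0.2475 0.012 ]
green [350.4 141.9] 248 [0.4681 0.2807 0.012 ]
pink [231.2  94.6] 308 [0.4008 0.1781 0.012 ]
blue [207.2 164.5] 218 [0.4594 0.1385 0.012 ]
C [0.46440001 0.20922385] r 0.07117710824875975 green 1.5092775419761224 err 0.0010529416895849741
dark [301.  112.8] 104 z 0.036 ang 2.434 r 0.0431 xy [0.4317 0.2372]
dark [301.  112.8] 104 z 0.061 ang 2.458 r 0.0415 xy [0.4323 0.2354]
dark [254.7 113. ] 92 z 0.036 ang -2.863 r 0.043 xy [0.4231 0.1974]
dark [254.7 113. ] 92 z 0.061 ang -2.891 r 0.0413 xy [0.4244 0.199 ]
dark [278.6 210. ] 243 z 0.036 ang -0.202 r 0.0506 xy [0.514  0.1991]
dark [278.6 210. ] 243 z 0.061 ang -0.199 r 0.044 xy [0.5076 0.2005]
```

```bash
python3 -m creep '[[[4,0.1,-0.2,-4,0],[4,0,0,-4,0],[4,0,0,-2.9,0],[4,0,0,0,0]]]'
python3 - <<'E'
from h import *
c=cap("side",8); crop(c,200,200,320,310,5,"d8.png");c=cap("wrist",8);cv2.imwrite("pics/w8.png",c["pixels"][:,:,::-1])
E
```

```text
t: 14.62
eef_pos: [0.5102, 0.1992, 0.0416]
tcp_rot: [-0.335, -3.121, 0.002]
force: [0.1, -0.3, 0.3]
grip_width: 0.0395
```

View pics/d8.png

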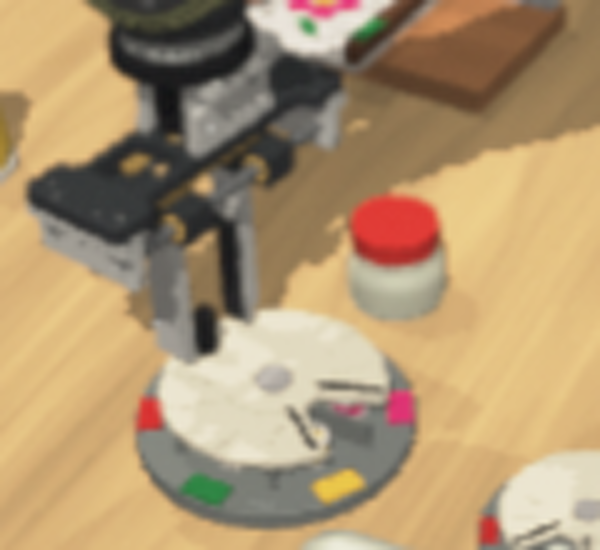

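View pics/w8.png

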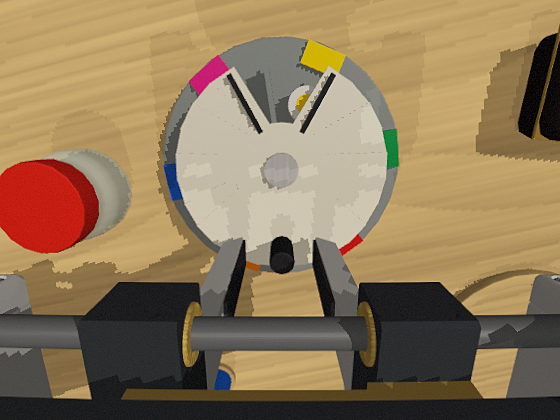

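The peg at (282,253) stands between the fingers, so I close and turn.

```bash
python3 -m creep '[[[1.2,0,0,0,0],[1.2,0,0,0,0],[1.2,0,0,0,0],[1.2,0,0,0,0],[1.2,0,0,0,0]]]' 8 && python3 -m creep '[[[1.2,-0.25,-0.82,0,-10.17],[1.2,-0.39,-0.76,0,-10.17],[1.2,-0.52,-0.68,0,-10.17],[1.2,-0.63,-0.57,0,-10.17]]]' && python3 -m creep '[[[1.2,-0.72,-0.45,0,-10.17],[1.2,-0.79,-0.32,0,-10.17],[1.2,-0.83,-0.17,0,-10.17],[1.2,-0.85,-0.03,0,-10.17],[1.2,0,0,0,0],[1.2,0,0,0,0]]]'
python3 - <<'E'
from h import *
c=cap("wrist",9);cv2.imwrite("pics/w9.png",c["pixels"][:,:,::-1])
E
python3 dial2.py 9
```

```text
t: 15.35
eef_pos: [0.5114, 0.2002, 0.0435]
tcp_rot: [0.332, 3.123, 0.001]
force: [-0.5, -1.1, 4.8]
grip_width: 0.0135
t: 15.85
eef_pos: [0.4931, 0.172, 0.0434]
tcp_rot: [-1.405, -2.81, -0.001]
force: [-3.1, 5.0, 5.8]
grip_width: 0.0135
t: 16.6
eef_pos: [0.4616, 0.1624, 0.0434]
tcp_rot: [2.287, 2.154, 0.001]
force: [-0.5, 2.9, 6.3]
grip_width: 0.0135
red [377.1 107.2] 551 [0.5283 0.2419 0.012 ]
orange [371.3 217.9] 341 [0.5255 0.1696 0.012 ]
yellow [179.  106.5] 567 [0.4042 0.2497 0.012 ]
green [278.3  49.8] 1002 [0.4683 0.2786 0.012 ]
pink [184.8 217.8] 298 [0.3984 0.1773 0.012 ]
blue [268.7 269.9] 15 [0.4529 0.1353 0.012 ]
C [0.46292955 0.20871737] r 0.07240504703735613 green 1.494478607116581 err 0.004492033979093868
dark [267.  63.] 9 z 0.036 ang 1.593 r 0.0586 xy [0.4616 0.2673]
dark [267.  63.] 9 z 0.061 ang 1.584 r 0.0541 xy [0.4622 0.2628]
dark [275.  63.] 5 z 0.036 ang 1.519 r 0.0584 xy [0.4659 0.267 ]
dark [275.  63.] 5 z 0.061 ang 1.515 r 0.054 xy [0.4659 0.2626]
dark [240.5 102.3] 294 z 0.036 ang 1.985 r 0.0429 xy [0.4457 0.248 ]
dark [240.5 102.3] 294 z 0.061 ang 1.941 r 0.0401 xy [0.4484 0.2461]
dark [314.5 101.2] 312 z 0.036 ang 1.009 r 0.0442 xy [0.4865 0.2461]
dark [314.5 101.2] 312 z 0.061 ang 1.045 r 0.0414 xy [0.4837 0.2445]
dark [277.2 277.2] 1832 z 0.061 ang -1.618 r 0.055 xy [0.4603 0.1538]
```

View pics/w9.png

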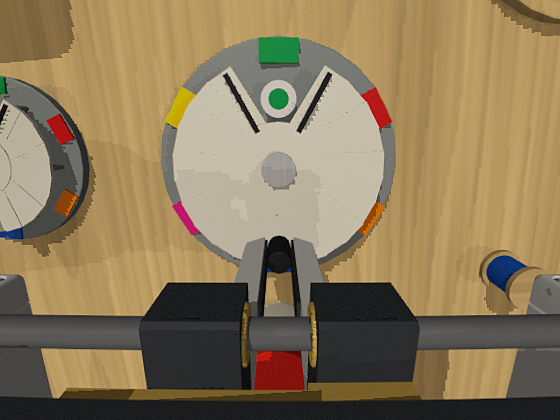

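The opening is at 1.497 rad against green at about 1.50, and the green bobbin sits centred at (278,98). I release and rise.

```bash
python3 -m creep '[[[4,0,0,0,0],[4,0,0,0,0],[4,0,0,0,0],[4,0,0,2,0],[4,0,0,4,0],[4,0,0,4,0],[4,-2,0,5,0],[4,-2,0,5,0],[4,0,0,0,0],[4,0,0,0,0]]]'
python3 - <<'E'
from h import *
for n in ("wrist","side","scene"):
    c=cap(n,10);cv2.imwrite(f"pics/{n}10.png",c["pixels"][:,:,::-1])
E
python3 dial2.py 10
```

```text
t: 17.9
eef_pos: [0.4212, 0.162, 0.2422]
tcp_rot: [-2.288, -2.153, 0.001]
force: [0.0, -0.1, -1.5]
grip_width: 0.0404
red [361.7 113.6] 153 [0.5279 0.2418 0.012 ]
orange [358.7 172.1] 123 [0.5242 0.1699 0.012 ]
yellow [262.1 114.5] 218 [0.4059 0.248  0.012 ]
green [312.2  85. ] 221 [0.4684 0.2785 0.012 ]
pink [262.3 171.3] 166 [0.401  0.1782 0.012 ]
blue [309.3 198.9] 126 [0.4596 0.1384 0.012 ]
C [0.46450574 0.20912833] r 0.07070136900002463 green 1.51034980701758 err 0.0011926434541248976
dark [295.1 111.6] 52 z 0.036 ang 2.031 r 0.0435 xy [0.4452 0.2481]
dark [295.1 111.6] 52 z 0.061 ang 2.066 r 0.0433 xy [0.4439 0.2472]
dark [330.8 111. ] 66 z 0.036 ang 1.041 r 0.0431 xy [0.4863 0.2463]
dark [330.8 111. ] 66 z 0.061 ang 1.114 r 0.0405 xy [0.4824 0.2455]
dark [313.1 186.4] 132 z 0.036 ang -1.605 r 0.0498 xy [0.4628 0.1593]
dark [313.1 186.4] 132 z 0.061 ang -1.662 r 0.0451 xy [0.4604 0.1642]
```

View pics/wrist10.png

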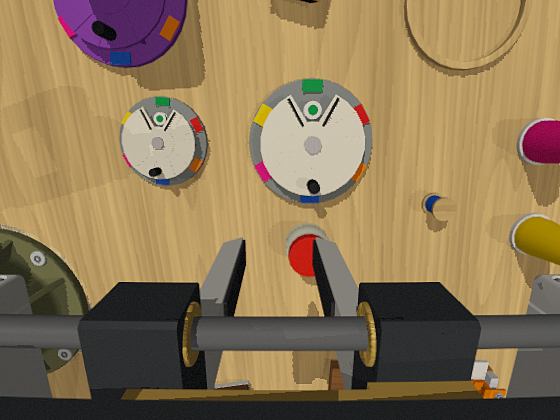

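View pics/scene10.png

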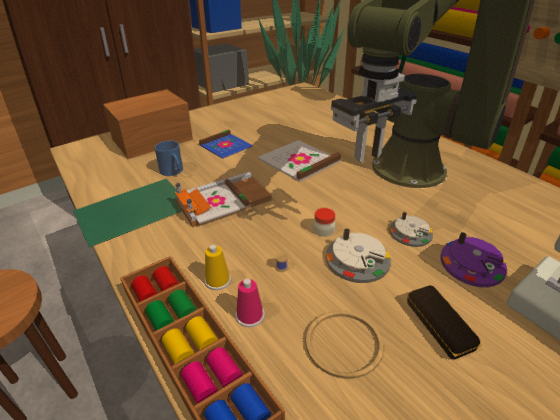

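The opening is at 1.536 and green at 1.510, which is about 1 mm off. The bystanders sit at the same pixels as at the start, and the plate is still home at (215,202) in the scene view. Handing in.

```bash
python3 -c "
from cell import order; print(order.job_done())"
```

```text
the job is handed in; nothing more can be done
None
```

The plate is home under the clip, the dial's opening is centred over green, and I handed the job in at about 18 s of the 64 s. No verdict was reported.

- **Plate:** I pushed it square against the fence by its left edge, which stopped it at about 24 N. Then I pushed the ledge with both open fingers until it stopped at about 22 N. The last wrist view put the ledge's near face at station x of about -50 to -52 mm (home is -50), its ends at y of +80 and -60 mm, and its yaw under 0.01 rad.
- **Dial:** I gripped the peg and turned the cover about -81°, then let go and rose clear. After release the opening measured 1.536 rad against green at 1.510 rad, about 1 mm off. With the peg still held it had read 1.497, so the two readings differ by about 0.04 rad, or 1.6 mm; both are well inside the 5 mm limit.
- **Bystanders:** by eye they sit at the same pixels in the final scene picture as at the start.
- **Not confirmed:** I could not measure the clip jaw's lift directly. I inferred it from the plate's position under the jaw. The push through the clip showed only about 1–2 N at my stops, less than the 4–12 N described, but those readings were taken between steps with the arm paused.

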